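Gauge a vial pocket with a locking depth gauge

TASK

Check the depth of the vial pocket in the blue block: lift the depth gauge off its stand, set it flat on the blue block with its rod in the pocket, and let go of it. Then take the orange knob, lower the rod gently until it bottoms out, keep it lightly pressed on the pocket floor for about two seconds, and without lifting it turn the knob a quarter turn clockwise, until it lies square across the gauge, to lock the reading. Leave the gauge standing there locked, and do not disturb the other things on the bench.

Things in the scene. Friction and masses are not known exactly. Their poses are not given: they have to be found in the camera images.
- gauge: depth gauge, 0.5-0.7 kg: steel foot 120 x 40 x 12 mm (x, y, z), on its middle an aluminium housing 60 x 40 x 26 mm (top 38 mm above the underside), black reader at its +x end; a rod with orange knob slides through the middle. Origin: centre of the foot's underside; x along the foot, z up. Grip the housing across y, about 28 mm up; the knob (top at 81-86 mm) then stands between the fingers
- gauge_foot (a point): centre of the underside of the gauge's foot (the gauge's origin)
- rod_tip (a point): lower end of the gauge's rod, 12 mm diameter, on its axis. At the start it is 18 to 23 mm below the foot's underside
- knob_grip (a point): centre of the orange knob on the rod's top: a bar 38 mm long (its own x), 14 mm wide (its own y), 18 mm high; centre 95 mm above the rod tip. Turns with the knob. With the rod bottomed the knob's underside is 10 to 17 mm above the housing's top, so pinch its 14 mm width from above with the fingertips
- rod (a joint): how far the rod is pushed down, m, 0 = fully raised (tip 18 mm below the foot), 0.028 = its end stop; friction of about 3 N keeps it where it is left
- knob (a joint): turn of the lock knob about the rod's axis, rad; 0 = in line with the foot (unlocked), grows clockwise seen from above, end stop 1.65; about 1.57 = square across the foot (locked). It stays where it is left and turns with about 0.025 N m. The lock is only a marker: it does not change the rod's friction
- blue_block: blue plastic block fixed to the bench, 130 x 110 x 60 mm (x, y, z), origin at the centre of its underside, with one blind round vial pocket of 25 mm diameter in the middle of its top. It may stand at any of three places on the bench
- blue_block_hole0 (a point): centre of the mouth of the blue block's pocket, level with the block's top face, 60 mm above the bench
- pocket_floor: grey floor of the blue block's pocket, rigid, origin at the centre of its upper face; 31 to 38 mm below the mouth, differing from run to run
- stand: grey fixed stand for the gauge: base 160 x 80 x 8 mm, two rests 22 mm long and 56 mm wide at x = +-47 mm carry the foot 50 mm above the bench, end lips rise 14 mm above the rests. Origin at the centre of its underside, x along the gauge
- white_block: white block of the same size and shape as the blue one, fixed; not to be used
- amber_bottle: amber bottle with white cap, 56 mm across, 110 mm high; bystander, origin at its underside
- test_weight: plain steel test weight with a neck, 42 mm across, 68 mm high; bystander, origin at its underside
- steel_cup: open steel cup, 72 mm across, 75 mm high; bystander, origin at its underside
- wrench: steel wrench lying flat, 150 mm long; bystander
- stopper_jar: clear jar with blue cap, 64 mm across, 70 mm high; bystander, origin at its underside
- brush: hand brush lying flat, 170 mm long; bystander
Not all that is in view belongs to the job. Leave any yellow look-alike of the gauge alone.

How it is judged:
On the way, in this order (a step that is already met when the one before it is completed fails the run):
1. the gauge stands flat on the blue block with its rod in the pocket, knob unlocked and rod not yet down, and the gripper has let go (z of gauge_foot in the frame of blue_block_hole0 between -0.003 and 0.003 m and angle between gauge's own z axis and vertical below 0.04 rad and horizontal distance between rod_tip and blue_block_hole0 below 0.009 m and contact force between the fingers and gauge below 0.1 N and value of joint knob below 0.6 rad and z of rod_tip in the frame of pocket_floor above 0.003 m), for 0.1 s.
2. the rod is bottomed out and held pressed on the pocket floor for a second, with the knob still unlocked and the foot flat (z of gauge_foot in the frame of blue_block_hole0 between -0.003 and 0.003 m and angle between gauge's own z axis and vertical below 0.04 rad and horizontal distance between rod_tip and blue_block_hole0 below 0.009 m and z of rod_tip in the frame of pocket_floor below 0.002 m and contact force between rod and pocket_floor above 1 N and value of joint knob below 0.6 rad), for 1 s.
3. the knob is turned across while the rod stays on the floor (z of gauge_foot in the frame of blue_block_hole0 between -0.003 and 0.003 m and angle between gauge's own z axis and vertical below 0.04 rad and horizontal distance between rod_tip and blue_block_hole0 below 0.009 m and z of rod_tip in the frame of pocket_floor below 0.002 m and value of joint knob above 1.3 rad), for 0.1 s.
At the end, for the whole second after the job is handed in: The gauge stands at rest, flat on the blue block's top (foot within 3 mm of the face, tilt under 0.04 rad) with its rod in the pocket (within 9 mm of its axis), the rod tip within 2 mm of the pocket floor and the knob turned at least 1.3 rad clockwise (all of step 3 and linear speed of gauge below 0.01 m/s and velocity of joint rod below 0.005 m/s); the robot touches nothing.
It fails at once if the rod presses on the pocket floor with more than 40 N (contact force between rod and pocket_floor above 40 N).
It fails at once if the knob is turned to lock while the rod is off the pocket floor by more than 4 mm (value of joint knob above 0.8 rad and z of rod_tip in the frame of pocket_floor above 0.004 m).
It fails at once if the gauge is tipped by more than 0.6 rad (angle between gauge's own z axis and vertical above 0.6 rad).
It fails at once if another thing is moved by more than 30 mm (distance of any of amber_bottle, test_weight, steel_cup, wrench, stopper_jar, brush from where it was at the start of the episode above 0.03 m).
It also fails if it takes over 61 s, if anything falls off the work surface, if the arm or the gripper's body presses on something with over 40 N, if the wrist force passes 120 N, or if a joint passes its speed limit or range.

ROBOT

A 7-joint arm with a two-finger parallel gripper is mounted at the origin on the work surface. World frame = base frame: x ahead of the robot, y to its left, z up, the work surface at z = 0. Lengths are in m, angles in rad, forces in N, time in s.
With the tool pointing down it reaches from about 0.4 to 0.85 m from the base axis. Payload 4.5 kg.
Tool frame: the origin (TCP) lies midway between the tips of the shut fingers; the grasp point (between the pads) lies 19 mm behind it; x points along the fingers, y is the direction in which the jaws open and shut, and the axes are right-handed (so a half turn about x gives the same grasp; the last joint's range is limited). The gripper opens to 88 mm and grips with 3 to 60 N. Pads are 18 mm wide; open, the fingers measure 123 mm over their backs; the gripper's body (75 mm by 187 mm) begins 45 mm behind the grasp point.
Start: joints at [-1.137, 0.689, -0.195, 1.565, 0.157, 0.902, -0.215], TCP at [0.243, 0.576, 0.239] pointing down, gripper open.
Joint ranges: [-3.01, 3.01], [-0.46, 2.08], [-1.47, 1.51], [0.13, 2.56], [-1, 4.14], [0.04, 2.09], [-2.66, 2.66]. Speed limits (rad/s): [2.57, 2.57, 3.14, 3.14, 3.14, 3.14, 3.14].

INTERFACE

Orientations are given as a unit quaternion [x, y, z, w].
In Python, from plant import r gives the robot as it stands.
- The arm moves only by the tool arm_command, never from a script. Its argument "plan" is a list of rows, each a list of 5 numbers: the finger opening in m, from 0 to 0.0881, then the shift along the tool's x, y, z in m, then the turn about the tool's x in rad. In form: [[grip, dx, dy, dz, roll], ...]. A call has 1 to 12 rows; each row shifts and turns the commanded pose from where the row before left it, along the tool's axes as they then stand; what a row does not reach is not made up. A row lasts 1/8 s, in which the tool goes at most 62.5 mm and 10.7 degrees, less where a joint would pass 70% of its speed; a pose out of reach is approached as far as the arm can. A call is refused whole if a number of a shift passes 0.0625 or a number of a turn 0.188, either way. A call with a gripper value outside its range is refused whole. The fingers move at their own pace and stop on an object; "force" is the grip in N (left out, the last holds). Time passes only in rows, so rows that do not move let the fingers close. It gives the time, the measured TCP pose, the force and the opening at its end, in the units of the state.
- r.get_state(): the state, without advancing time (a new reading comes with each control period).
- r.snapshot(name): name is "scene" or "top"; returns (picture, depth): 384x512x3 uint8, red, green, blue; 384x512 float32, m along the optical axis (not along the pixel's ray), 0 where there is no reading.
- r.calibration(name): a dict with "fx", "fy", "cx", "cy" (pixels), "eye" and "orientation" of the camera in the world. Camera axes: x right, y down, z forward; pixel columns grow to the right and rows downward; lengths in m; the calibration is good to about 2 mm. A picture is of the moment at which its call begins. calibration takes no time and is no camera call.
- r.finish_job(): hands the job in, once; it reports no verdict.
The state is a dict: "clock": time; "q": joint angles; "qd": joint speeds; "joint_torque": joint torques, N m; "tool_pos": TCP position; "eef_rot": TCP orientation; "contact_force": force on the tool from outside, world axes, zero at the start; "moment": the same for the moment, N m; "opening": opening from 0.0 (shut) to 1.0 (fully open).
Only numpy, scipy, OpenCV 4.12 (cv2) and the standard library are available. Lean on these libraries where they do the work, as an engineer would, in place of code of your own. Each camera call takes 0.05 s, during which the arm holds its last target.

## Working session

There is one attempt and no reset: what is moved stays moved. The work goes in short steps, Python scripts to look and compute and a tool call to move; the robot and the scene stay as the last step left them, time stands still between calls to the robot, and variables do not carry over. Pictures are saved under pics/ and viewed, and the job is handed in when it is done.

Besides the shell and the picture viewer there is one more tool, called after ">>>" as name(argument=value, ...), one argument or row to a line, values as JSON. arm_command: Moves the arm, as the interface text tells. Its arguments: {"type":"object","properties":{"plan":{"type":"array","items":{"type":"array","items":{"type":"number"}}},"force":{"type":"number"}},"required":["plan"]}

```bash
ls; mkdir -p pics
cat > h.py <<'E'
import numpy as np,cv2,pickle
from scipy.spatial.transform import Rotation as R
def load(n): 
    return pickle.load(open(n,'rb'))
def snap(name,fn):
    from plant import r
    p,d=r.snapshot(name); c=r.calibration(name)
    cv2.imwrite(f'pics/{fn}.png',p[:,:,::-1]); pickle.dump((p,d,c),open(f'pics/{fn}.pkl','wb'))
    return p,d,c
def ray(c,u,v):
    o=np.array(c['orientation']); Rm=R.from_quat(o).as_matrix() if o.size==4 else o
    u=np.asarray(u,float);v=np.asarray(v,float)
    dc=np.stack([(u-c['cx'])/c['fx'],(v-c['cy'])/c['fy'],np.ones_like(u)],-1)
    return np.array(c['eye']),dc@Rm.T
def onplane(c,u,v,z):
    e,d=ray(c,u,v); t=(z-e[2])/d[...,2]; return e+d*t[...,None]
def cloud(d,c):
    v,u=np.mgrid[:d.shape[0],:d.shape[1]]
    e,dd=ray(c,u,v); return e+dd*d[...,None]
E
python3 - <<'E'
from h import *
from plant import r
for n in('scene','top'):
    p,d,c=snap(n,n+'0'); print(c)
print(r.get_state())
E
```

```text
pics
{'fx': 444.341364671977, 'fy': 444.341364671977, 'cx': 253.41659579617902, 'cy': 195.44836336411893, 'eye': array([1.16082843, 0.96173356, 0.96693314]), 'orientation': array([ 0.23457692,  0.86362487, -0.43285256, -0.1084639 ])}
{'fx': 353.6573665048366, 'fy': 353.6573665048366, 'cx': 255.91349613139482, 'cy': 193.8786876900481, 'eye': array([ 0.53232559, -0.07619145,  0.97976705]), 'orientation': array([-0.7032951 ,  0.71065938, -0.01613036,  0.00889198])}
{'clock': 0.1, 'q': array([-1.1371811 ,  0.68989773, -0.19451392,  1.56619691,  0.15732187,
        0.90250425, -0.21506678]), 'qd': array([ 0.00071537, -0.00121511, -0.00150946, -0.00180205,  0.00038274,
        0.00219946, -0.00122762]), 'joint_torque': array([-2.88447132e-03, -5.28499281e+01, -1.27109762e+00, -1.53837991e+01,
       -5.24774892e-02,  1.94604851e-03,  2.78899336e-05]), 'tool_pos': array([0.24311507, 0.57518456, 0.23800306]), 'eef_rot': array([ 0.13981033,  0.69309757, -0.14094404,  0.69296725]), 'contact_force': array([0.48562242, 0.49428608, 0.51263217]), 'moment': array([-0.02312844,  0.00634273,  0.00954887]), 'opening': 1.001507334784184}
```

View pics/top0.png

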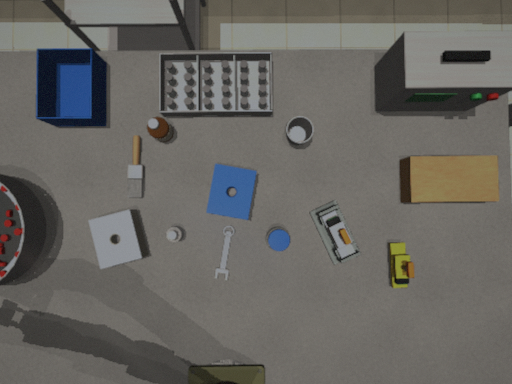

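View pics/scene0.png

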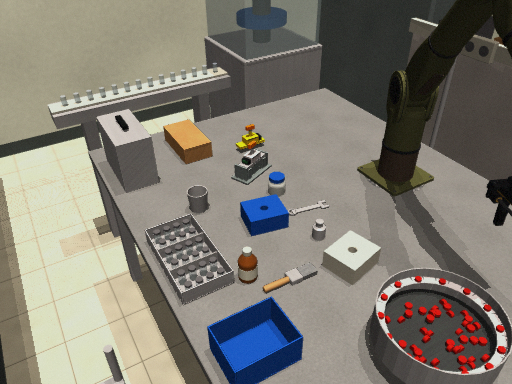

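The top view shows two gauge candidates. The one at (338,232) has an aluminium housing and an orange knob and sits on a grey stand. The other, at (401,265), is the yellow look-alike. The blue block with its pocket is at (232,192), the white block is at (115,240), and the blue bin at (72,87) isn't involved. The grey-and-steel one on the stand fits the description. I'll confirm it in a crop and measure.

Run:
```python
from h import *
a,d,c=load('pics/top0.pkl'); b,e,k=load('pics/scene0.pkl')
i=cv2.resize(a[190:290,300:425],None,fx=6,fy=6,interpolation=cv2.INTER_NEAREST)[:560]
j=cv2.resize(b[110:250,200:310],None,fx=5,fy=5,interpolation=cv2.INTER_NEAREST)[:560]
cv2.imwrite('pics/c1.png',i[:,:,::-1]);cv2.imwrite('pics/c2.png',j[:,:,::-1])
P=cloud(d,c)
hsv=cv2.cvtColor(a,cv2.COLOR_RGB2HSV)
m=((hsv[...,0]>100)&(hsv[...,0]<125)&(hsv[...,1]>120))
m[:, :150]=0; m[:,262:]=0
mm=m&(P[...,2]>.05)
print('block top z',np.median(P[...,2][mm]),mm.sum())
cs,_=cv2.findContours(mm.astype(np.uint8),cv2.RETR_CCOMP,cv2.CHAIN_APPROX_NONE)
for q in cs:
    if len(q)>15:
        w=onplane(c,q[:,0,0],q[:,0,1],.06)
        r=cv2.minAreaRect((w[:,:2]*1000).astype(np.float32)); print(len(q),r)
# knob
mo=((hsv[...,0]>5)&(hsv[...,0]<20)&(hsv[...,1]>150)); mo[:,:320]=0;mo[:,365:]=0;mo[:200]=0;mo[270:]=0
v,u=np.nonzero(mo); print(len(v),u.min(),u.max(),v.min(),v.max(),np.median(P[mo],0),np.percentile(P[mo][:,2],[5,50,95]))
zt=np.percentile(P[mo][:,2],80)
mt=mo
w=onplane(c,u,v,zt); print(zt,cv2.minAreaRect((w[:,:2]*1000).astype(np.float32)),w.mean(0))
```

```text
block top z 0.05964395348402052 1950
174 ((572.2725830078125, -21.259780883789062), (107.21611022949219, 128.00985717773438), 79.4167709350586)
29 ((572.3497314453125, -21.69542694091797), (27.63584327697754, 25.732200622558594), 44.4461784362793)
54 339 349 229 243 [ 0.45679128 -0.29663904  0.13207192] [0.1300922  0.13207192 0.13441113]
0.1331613870103536 ((459.7063293457031, -295.3155822753906), (36.504302978515625, 13.768057823181152), 28.208850860595703) [ 0.45807039 -0.29541601  0.13316139]
```

View pics/c1.png

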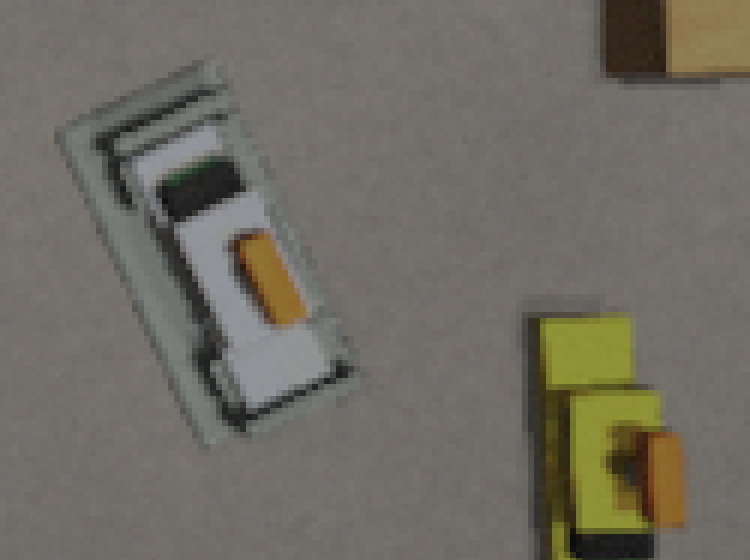

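View pics/c2.png

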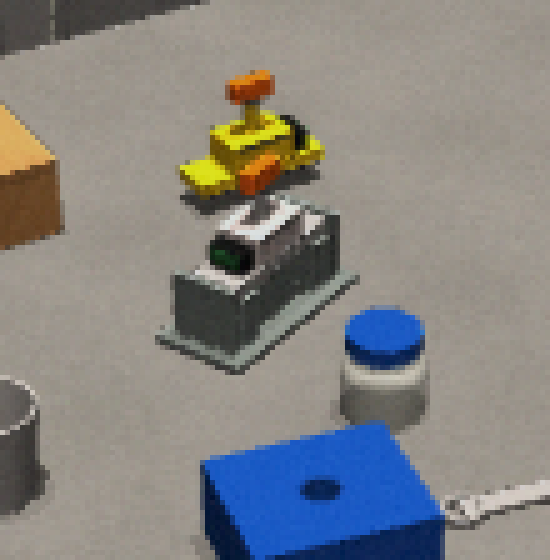

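The crops confirm it: steel foot, silver housing, and a black reader with a green face at the upper-left end, all on the grey stand. The knob is in line with the foot. Next I'll refine the gauge pose and check it against the second view.

Run:
```python
from h import *
for n in('top0','scene0'):
    a,d,c=load(f'pics/{n}.pkl'); P=cloud(d,c); hsv=cv2.cvtColor(a,cv2.COLOR_RGB2HSV)
    near=np.hypot(P[...,0]-.465,P[...,1]+.29)<.12
    print(n)
    for lo,hi,z in((.079,.097,.088),(.124,.145,None),(.002,.014,.008),(.056,.068,.062)):
        m=near&(P[...,2]>lo)&(P[...,2]<hi)
        if z is None: m&=(hsv[...,1]>150)
        Q=P[m]
        print(z,m.sum(),np.round(np.median(Q,0),4),np.percentile(Q[:,2],[50,90]).round(4),cv2.minAreaRect((Q[:,:2]*1000).astype(np.float32)))
    # orange knob scene
    mo=((hsv[...,0]>4)&(hsv[...,0]<22)&(hsv[...,1]>150))&near&(P[...,2]>.105)
    print('knob z',np.percentile(P[mo][:,2],[0,5,50,95,100]).round(4), mo.sum())
    # blue block hole, dark pixels within top
    mb=np.hypot(P[...,0]-.572,P[...,1]+.0215)<.03
    hole=mb&(hsv[...,2]<hsv[...,2][mb].max()*.62)
    v,u=np.nonzero(hole); 
    if len(u): print('hole',len(u),onplane(c,u,v,.06).mean(0),u.mean(),v.mean())
    mbb=np.hypot(P[...,0]-.572,P[...,1]+.0215)<.1
    m=mbb&(hsv[...,0]>100)&(hsv[...,0]<125)&(hsv[...,1]>110)&(P[...,2]>.053)&(P[...,2]<.066)
    print('top',m.sum(),cv2.minAreaRect((P[m][:,:2]*1000).astype(np.float32)))
a,d,c=load('pics/top0.pkl')
# heights around block and gauge: obstacles list
P=cloud(d,c)
m=(P[...,2]>.02)&(P[...,0]>.3)&(P[...,0]<.85)&(np.abs(P[...,1]+.1)<.35)
n,l,s,cc=cv2.connectedComponentsWithStats(m.astype(np.uint8))
for i in range(1,n):
    if s[i,4]>20:
        Q=P[l==i]; print(s[i],Q[:,:2].min(0).round(3),Q[:,:2].max(0).round(3),Q[:,2].max().round(3))
```

```text
top0
0.088 350 [ 0.473  -0.2883  0.0868] [0.0868 0.0892] ((467.47308349609375, -293.275390625), (77.55343627929688, 41.12351989746094), 24.2011661529541)
None 86 [ 0.4592 -0.2949  0.1324] [0.1324 0.134 ] ((459.8445739746094, -296.0314636230469), (35.78822326660156, 13.063714981079102), 24.637922286987305)
0.008 947 [ 0.4656 -0.2789  0.0061] [0.0061 0.0095] ((466.9253845214844, -291.7156982421875), (232.3763885498047, 235.66070556640625), 2.1004581451416016)
0.062 421 [ 0.4249 -0.3021  0.0621] [0.0621 0.0651] ((460.8462219238281, -299.8958435058594), (141.88339233398438, 54.67473220825195), 24.24640464782715)
knob z [0.1227 0.1304 0.1324 0.1348 0.1358] 86
hole 26 [ 0.57536105 -0.01527086  0.06      ] 228.76923076923077 190.1153846153846
top 1956 ((572.4707641601562, -20.995681762695312), (107.81524658203125, 128.84213256835938), 79.30722045898438)
scene0
0.088 120 [ 0.4694 -0.2857  0.0848] [0.0848 0.0884] ((469.46575927734375, -290.97698974609375), (77.10025787353516, 46.46442413330078), 25.656538009643555)
None 28 [ 0.464  -0.2916  0.1304] [0.1304 0.1329] ((460.8001403808594, -292.53
[... 1248 characters left out ...]
 97   9  10  73] [ 0.805 -0.016] [0.825 0.005] 0.05
[240  96   8  12  75] [ 0.532 -0.076] [ 0.827 -0.045] 0.98
[258  96   9  11  74] [ 0.532 -0.113] [ 0.827 -0.076] 0.98
[147 117  25  24 468] [0.713 0.141] [0.767 0.195] 0.113
[286 116  27  29 376] [ 0.532 -0.233] [ 0.765 -0.076] 0.98
[ 206  163   51   57 2119] [ 0.5   -0.084] [0.646 0.045] 0.98
[132 165   9  11  38] [ 0.532 -0.076] [0.648 0.249] 0.98
[ 316  204   45   59 1154] [ 0.387 -0.353] [ 0.537 -0.076] 0.98
[126 209  20  53 686] [ 0.395 -0.076] [0.532 0.25 ] 0.98
[166 226  17  16 220] [ 0.443 -0.076] [0.532 0.152] 0.98
[266 227  24  24 461] [ 0.419 -0.172] [ 0.532 -0.076] 0.98
[389 242   8  46 227] [ 0.313 -0.45 ] [ 0.432 -0.443] 0.059
```

```bash
cat >> h.py <<'E'
def need(pos,ydir_deg):
    """shift in current tool axes to reach pos; roll to bring tool y to given world heading (mod 180)"""
    from plant import r
    s=r.get_state(); M=R.from_quat(s['eef_rot']).as_matrix()
    h=np.degrees(np.arctan2(M[1,1],M[0,1]))
    dr=-(ydir_deg-h)  # roll + = clockwise
    dr=(dr+90)%180-90
    print('t',round(s['clock'],2),'tcp',s['tool_pos'].round(4),'yhead',h.round(1),'zhead',np.degrees(np.arctan2(M[1,2],M[0,2])).round(1),'xax',M[:,0].round(3))
    print('shift now-axes',(M.T@(np.array(pos)-s['tool_pos'])).round(4),'roll',np.radians(dr).round(3),'deg',round(dr,1))
    th=np.radians(dr); Rx=R.from_rotvec([th,0,0]).as_matrix()
    print('shift rolled-axes',((M@Rx).T@(np.array(pos)-s['tool_pos'])).round(4))
    print('F',s['contact_force'].round(2),'open',round(s['opening'],3),'q',s['q'].round(2))
E
python3 - <<'E'
from h import *
need([.46,-.2955,.17],114.5)
need([.48,.2,.24],114.5)
E
```

```text
t 0.1 tcp [0.2431 0.5752 0.238 ] yhead 67.1 zhead -22.9 xax [-0.    -0.002 -1.   ]
shift now-axes [ 0.0692 -0.7175  0.5386] roll -0.827 deg -47.4
shift rolled-axes [ 0.0692 -0.8821 -0.1636]
F [0.49 0.49 0.51] open 1.002 q [-1.14  0.69 -0.19  1.57  0.16  0.9  -0.22]
t 0.1 tcp [0.2431 0.5752 0.238 ] yhead 67.1 zhead -22.9 xax [-0.    -0.002 -1.   ]
shift now-axes [-0.0015 -0.2534  0.3642] roll -0.827 deg -47.4
shift rolled-axes [-0.0015 -0.4396  0.06  ]
F [0.49 0.49 0.51] open 1.002 q [-1.14  0.69 -0.19  1.57  0.16  0.9  -0.22]
```

>>> arm_command(
  plan=[
    [0.088,0,-0.032,0.045,0],
    [0.088,0,-0.032,0.045,0],
    [0.088,0,-0.032,0.045,0],
    [0.088,0,-0.032,0.045,0],
    [0.088,0,-0.032,0.045,0],
    [0.088,0,-0.032,0.045,0],
    [0.088,0,-0.032,0.045,0],
    [0.088,0,-0.032,0.045,0],
    [0.088,0,-0.05,0.022,0],
    [0.088,0,-0.05,0.022,0],
    [0.088,0,-0.05,0.022,0],
    [0.088,0,-0.05,0.022,0],
  ],
)

```text
clock: 1.6
tool_pos: [0.4782, -0.0205, 0.2385]
eef_rot: [0.14, 0.693, -0.14, 0.693]
contact_force: [0.1, -0.7, 0.7]
opening: 0.996
```

Run:
```python
from h import *
need([.46,-.2955,.17],114.5)
```

```text
t 1.6 tcp [ 0.4782 -0.0205  0.2385] yhead 67.1 zhead -22.9 xax [-0.  0. -1.]
shift now-axes [ 0.0685 -0.2604  0.0903] roll -0.827 deg -47.4
shift rolled-axes [ 0.0685 -0.2428 -0.1306]
F [ 0.13 -0.74  0.69] open 0.996 q [ 0.13  0.51 -0.28  1.99  0.22  0.67  0.88]
```

>>> arm_command(
  plan=[
    [0.088,0,0,0,-0.165],
    [0.088,0,0,0,-0.165],
    [0.088,0,0,0,-0.165],
    [0.088,0,0,0,-0.165],
    [0.088,0,0,0,-0.167],
    [0.088,0,-0.048,-0.026,0],
    [0.088,0,-0.048,-0.026,0],
    [0.088,0,-0.048,-0.026,0],
    [0.088,0,-0.048,-0.026,0],
    [0.088,0,-0.04,-0.022,0],
    [0.088,0.02,0,0,0],
    [0.088,0,0,0,0],
  ],
)

```text
clock: 3.1
tool_pos: [0.4585, -0.282, 0.2173]
eef_rot: [-0.149, 0.692, 0.15, 0.69]
contact_force: [-0.3, -0.5, 0.2]
opening: 1.003
```

Run:
```python
from h import *
need([.46,-.2955,.08],114.5)
for n in('top','scene'): snap(n,n+'1')
a,d,c=load('pics/scene1.pkl'); P=cloud(d,c)
cv2.imwrite('pics/c3.png',cv2.resize(a[50:230,170:330],None,fx=3.7,fy=3.3,interpolation=cv2.INTER_NEAREST)[:600,:,::-1])
m=(np.hypot(P[...,0]-.46,P[...,1]+.2955)<.16)&(P[...,2]>.15)
Q=P[m]
M=np.array([np.cos(np.radians(114.5)),np.sin(np.radians(114.5))])
y=(Q[:,:2]-[.46,-.2955])@M
for z in np.arange(.15,.4,.01):
    k=(Q[:,2]>=z)&(Q[:,2]<z+.01)
    if k.sum(): print(round(z,3),k.sum(),y[k].min().round(3),y[k].max().round(3))
```

```text
t 3.1 tcp [ 0.4585 -0.282   0.2173] yhead 114.4 zhead 24.4 xax [-0.003  0.002 -1.   ]
shift now-axes [ 0.1373 -0.0133 -0.0039] roll -0.001 deg -0.1
shift rolled-axes [ 0.1373 -0.0133 -0.004 ]
F [-0.3  -0.5   0.19] open 1.003 q [ 0.79  0.65 -0.53  1.84  0.45  0.78  2.02]
0.21 11 -0.04 0.07
0.22 28 -0.043 0.075
0.23 37 -0.049 0.075
0.24 32 -0.043 0.074
0.25 40 -0.042 0.076
0.26 22 -0.045 0.077
0.27 14 -0.048 -0.033
0.28 61 -0.068 0.103
0.29 135 -0.068 0.104
0.3 112 -0.077 0.108
0.31 152 -0.075 0.111
0.32 282 -0.076 0.111
0.33 61 -0.028 0.033
0.34 56 -0.026 0.034
0.35 26 -0.015 0.034
0.36 44 -0.021 0.035
0.37 80 -0.021 0.055
0.38 64 -0.015 0.053
0.39 42 -0.013 0.05
```

View pics/c3.png

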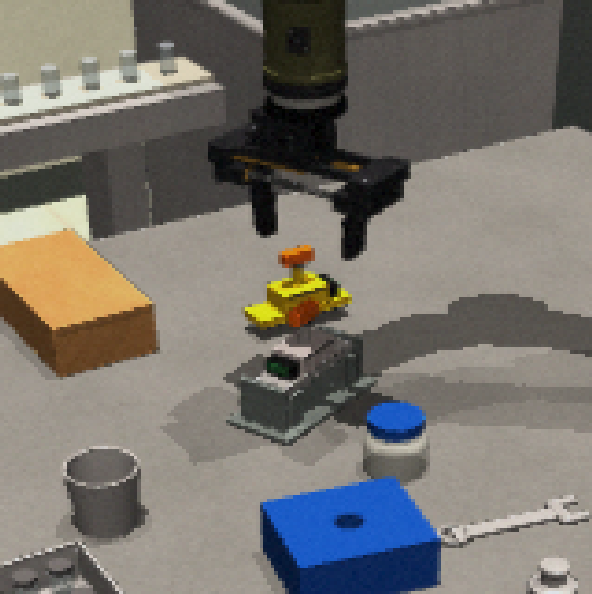

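The body's lower face shows at z≈0.28, about 64 mm above the TCP, which matches the specification. With the grasp point at 28 mm the body would therefore push the knob down. I'll grip with the fingertips about 23 mm above the foot's underside instead, which clears the knob.

>>> arm_command(
  plan=[
    [0.088,0.03,-0.0133,-0.004,0],
    [0.088,0.04,0,0,0],
    [0.088,0,0,0,0],
    [0.088,0,0,0,0],
  ],
)

```text
clock: 3.7
tool_pos: [0.463, -0.2953, 0.1502]
eef_rot: [-0.151, 0.69, 0.15, 0.692]
contact_force: [0.5, 0.6, 0.3]
opening: 0.994
```

Run:
```python
from h import *
need([.46,-.2955,.0735],114.5)
for n in('top','scene'): snap(n,n+'2')
a,d,c=load('pics/scene2.pkl'); P=cloud(d,c)
cv2.imwrite('pics/c4.png',cv2.resize(a[90:210,200:320],None,fx=5,fy=5,interpolation=cv2.INTER_NEAREST)[:600,:,::-1])
```

```text
t 3.7 tcp [ 0.463  -0.2953  0.1502] yhead 114.6 zhead 24.6 xax [ 0.002 -0.    -1.   ]
shift now-axes [ 0.0767  0.0012 -0.0029] roll 0.001 deg 0.1
shift rolled-axes [ 0.0767  0.0012 -0.0029]
F [0.51 0.61 0.32] open 0.994 q [ 0.76  0.75 -0.46  1.87  0.53  0.64  1.97]
```

View pics/c4.png

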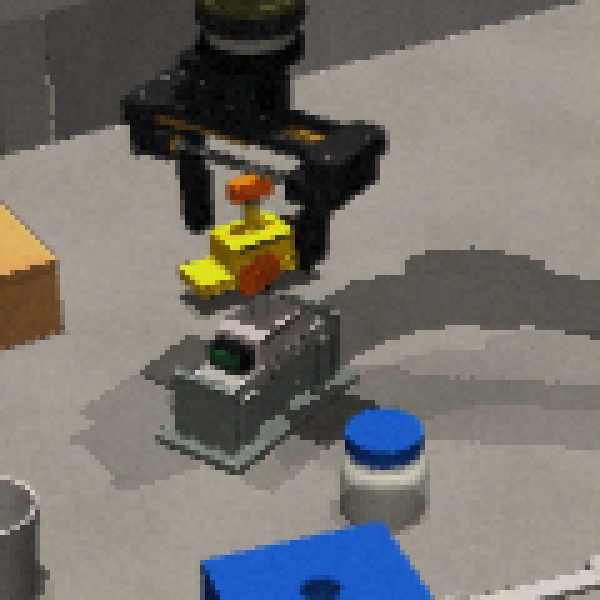

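The scene crop shows the jaws straddling the gauge, with the knob centred between them. I'll descend the remaining 76 mm, stopping at a TCP height of about 0.074.

>>> arm_command(
  plan=[
    [0.088,0.03,0,-0.002,0],
    [0.088,0.03,0.001,-0.001,0],
    [0.088,0.01,0,0,0],
    [0.088,0,0,0,0],
    [0.088,0,0,0,0],
  ],
)

```text
clock: 4.42
tool_pos: [0.4596, -0.2964, 0.0799]
eef_rot: [-0.15, 0.69, 0.149, 0.692]
contact_force: [-0.3, 0.2, -0.5]
opening: 1.0
```

Run:
```python
from h import *
need([.46,-.2955,.0735],114.5)
snap('scene','scene3')
a,d,c=load('pics/scene3.pkl'); P=cloud(d,c)
cv2.imwrite('pics/c5.png',cv2.resize(a[110:210,200:300],None,fx=6,fy=6,interpolation=cv2.INTER_NEAREST)[:600,:,::-1])
```

```text
t 4.42 tcp [ 0.4596 -0.2964  0.0799] yhead 114.5 zhead 24.5 xax [ 0.002 -0.001 -1.   ]
shift now-axes [0.0064 0.0007 0.0007] roll -0.0 deg -0.0
shift rolled-axes [0.0064 0.0007 0.0007]
F [-0.31  0.24 -0.5 ] open 1.0 q [ 0.71  0.85 -0.37  1.92  0.62  0.48  1.89]
```

View pics/c5.png

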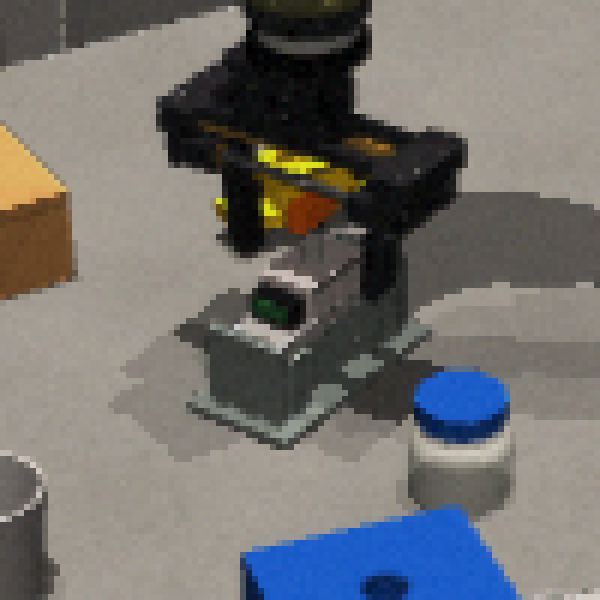

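>>> arm_command(
  plan=[
    [0.088,0.006,0.0007,0.0007,0],
    [0.088,0,0,0,0],
    [0.05,0,0,0,0],
    [0.05,0,0,0,0],
    [0.05,0,0,0,0],
    [0.03,0,0,0,0],
    [0.03,0,0,0,0],
    [0.03,0,0,0,0],
    [0.03,0,0,0,0],
    [0.03,0,0,0,0],
  ],
  force=40,
)

```text
clock: 5.72
tool_pos: [0.4593, -0.2957, 0.0728]
eef_rot: [-0.15, 0.691, 0.15, 0.691]
contact_force: [1.1, -3.1, -0.0]
opening: 0.448
```

Run:
```python
from h import *
need([.46,-.2955,.0735],114.5)
```

```text
t 5.72 tcp [ 0.4593 -0.2957  0.0728] yhead 114.5 zhead 24.5 xax [ 0.001 -0.001 -1.   ]
shift now-axes [-0.0007 -0.0001  0.0008] roll -0.001 deg -0.0
shift rolled-axes [-0.0007 -0.0001  0.0008]
F [ 1.08 -3.13 -0.04] open 0.448 q [ 0.7   0.86 -0.36  1.92  0.63  0.47  1.88]
```

>>> arm_command(
  plan=[
    [0.03,-0.005,0,0,0],
    [0.03,-0.01,0,0,0],
    [0.03,-0.015,0,0,0],
    [0.03,-0.02,0,0,0],
    [0.03,-0.025,0,0,0],
    [0.03,-0.015,0,0,0],
    [0.03,0,0,0,0],
    [0.03,0,0,0,0],
  ],
)

```text
clock: 6.72
tool_pos: [0.4583, -0.295, 0.1621]
eef_rot: [-0.15, 0.691, 0.15, 0.691]
contact_force: [-0.5, 0.9, -6.5]
opening: 0.448
```

Run:
```python
from h import *
need([.572,-.0215,.163],79.4)
for n in('top','scene'): snap(n,n+'4')
a,d,c=load('pics/scene4.pkl'); P=cloud(d,c)
cv2.imwrite('pics/c6.png',cv2.resize(a[90:190,200:300],None,fx=6,fy=6,interpolation=cv2.INTER_NEAREST)[:600,:,::-1])
```

```text
t 6.72 tcp [ 0.4583 -0.295   0.1621] yhead 114.5 zhead 24.5 xax [-0.001  0.001 -1.   ]
shift now-axes [-0.0009  0.2018  0.2168] roll 0.612 deg 35.1
shift rolled-axes [-0.0009  0.2898  0.0615]
F [-0.49  0.89 -6.54] open 0.448 q [ 0.77  0.73 -0.48  1.87  0.52  0.67  1.98]
```

View pics/c6.png

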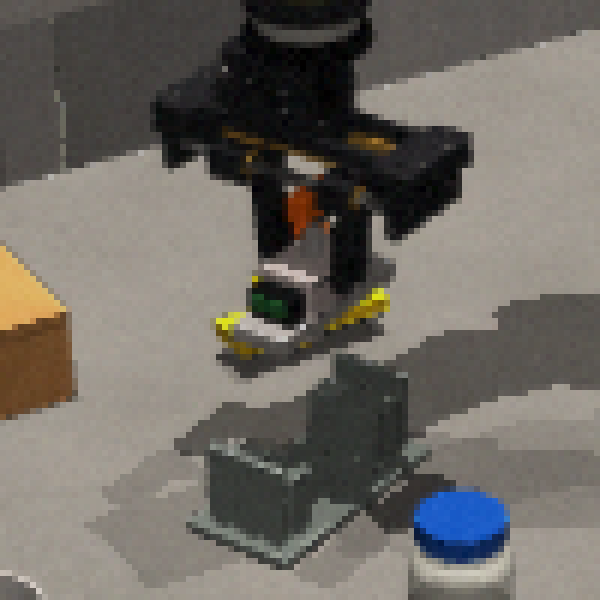

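The gauge hangs level, with 6.5 N measured and the knob clear under the body. Next I'll turn it 35° clockwise and carry it over the pocket.

>>> arm_command(
  plan=[
    [0.03,0,0,0,0.153],
    [0.03,0,0,0,0.153],
    [0.03,0,0,0,0.153],
    [0.03,0,0,0,0.153],
    [0.03,0,0.04,0.009,0],
    [0.03,0,0.05,0.01,0],
    [0.03,0,0.05,0.011,0],
    [0.03,0,0.05,0.011,0],
    [0.03,0,0.05,0.01,0],
    [0.03,0,0.04,0.008,0],
    [0.03,0,0.01,0.002,0],
    [0.03,0,0,0,0],
  ],
)

```text
clock: 8.32
tool_pos: [0.5717, -0.0208, 0.162]
eef_rot: [0.065, 0.705, -0.065, 0.704]
contact_force: [-0.0, -1.6, -7.2]
opening: 0.451
```

Run:
```python
from h import *
need([.5723,-.0216,.113],79.4)
for n in('top','scene'):
    p,d,c=snap(n,n+'5')
a,d,c=load('pics/scene0.pkl'); hsv=cv2.cvtColor(a,cv2.COLOR_RGB2HSV)
P=cloud(d,c); 
m=(np.hypot(P[...,0]-.572,P[...,1]+.0215)<.025)
print(hsv[200:216,252:276,2])
a,d,c=load('pics/scene5.pkl')
cv2.imwrite('pics/c7.png',cv2.resize(a[120:260,200:340],None,fx=4.2,fy=4.2,interpolation=cv2.INTER_NEAREST)[:600,:,::-1])
```

```text
t 8.32 tcp [ 0.5717 -0.0208  0.162 ] yhead 79.5 zhead -10.5 xax [-0.002 -0.    -1.   ]
shift now-axes [ 0.049  -0.0006  0.0008] roll 0.002 deg 0.1
shift rolled-axes [ 0.049  -0.0006  0.0008]
F [-0.01 -1.57 -7.18] open 0.451 q [ 0.1   0.73 -0.25  1.8   0.27  0.65  1.08]
[[196 196 196 196 194 197 197 199 195 197 195 196 195 198 197 195 197 197
  194 195 193 198 197 196]
 [198 198 195 197 198 197 195 193 198 196 193 194 195 197 199 196 195 196
  199 199 198 196 196 198]
 [196 195 197 197 197 196 198 195 195 199 197 197 196 195 197 198 197 196
  196 195 195 197 198 195]
 [195 195 195 196 199 196 197 195 198 194 196 196 196 199 196 197 197 196
  197 198 194 198 199 197]
 [198 197 196 196 197 195 198 197 201 195 195 195 193 197 196 195 195 199
  196 196 197 196 196 198]
 [197 197 196 195 196 198 199 198 197 184 179 161 162 160 176 187 196 198
  196 196 199 196 198 196]
 [194 194 197 199 198 195 196 196 175 122  81  88  75  87 100 143 191 196
  197 198 196 195 196 196]
 [197 196 195 199 200 196 194 182 133  71  74  89  88  82  74  75 161 197
  195 199 197 196 196 197]
 [197 199 195 199 196 194 195 191 104  76  79  85  86  80  76  96 185 197
  194 196 197 197 197 196]
 [193 198 196 197 196 197 197 194 175 113  89  92  94  90  93 154 195 195
  199 194 198 197 194 196]
 [195 196 198 198 197 198 196 197 195 196 171 171 173 172 195 198 196 196
  196 196 198 193 195 196]
 [196 196 197 199 198 197 199 197 196 197 196 198 195 195 200 197 197 194
  197 197 196 196 196 197]
 [197 197 195 197 196 196 199 199 196 195 194 197 196 197 201 196 198 196
  198 199 196 197 195 195]
 [194 201 197 197 198 196 198 197 197 198 195 196 194 198 196 194 198 197
  197 196 197 197 195 197]
 [197 197 195 196 197 197 194 197 195 196 198 195 195 195 196 196 195 199
  197 197 197 198 198 198]
 [197 197 196 198 197 196 199 200 199 196 200 196 198 194 196 196 198 195
  198 196 198 196 191 198]]
```

View pics/c7.png

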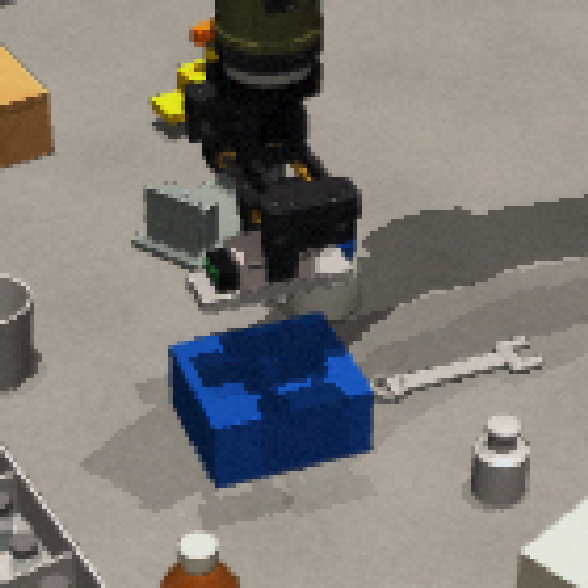

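The two views disagree on the pocket centre by several mm, so I'll resolve that before lowering.

Run:
```python
from h import *
a,d,c=load('pics/top0.pkl'); hsv=cv2.cvtColor(a,cv2.COLOR_RGB2HSV); P=cloud(d,c)
print(hsv[183:202,222:243,2]); print((P[183:202,222:243,2]*1000).astype(int))
ims=[]
for n,(r0,c0) in dict(top0=(155,195),scene0=(180,225)).items():
    a,d,c=load(f'pics/{n}.pkl')
    ims.append(cv2.resize(a[r0:r0+72,c0:c0+72],None,fx=5.5,fy=5.5,interpolation=cv2.INTER_NEAREST))
cv2.imwrite('pics/c8.png',np.hstack(ims)[:,:,::-1])
for n in('top0','scene0'):
    a,d,c=load(f'pics/{n}.pkl')
    for p in ((.5723,-.0216,.06),(.5763,-.0145,.06)):
        o=np.array(c['orientation']); q=R.from_quat(o).as_matrix().T@(np.array(p)-c['eye']); print(n,p,c['cx']+c['fx']*q[0]/q[2],c['cy']+c['fy']*q[1]/q[2])
```

```text
[[151 151 152 151 151 152 152 152 151 150 150 151 152 149 150 150 148 152
  152 150 150]
 [151 150 149 150 150 151 150 152 150 151 150 153 149 149 149 151 151 150
  149 151 151]
 [150 149 151 149 149 150 149 153 150 149 151 151 148 151 149 150 150 151
  153 152 152]
 [151 151 152 153 151 151 146 130 125 120 119 131 148 150 148 150 153 152
  151 152 152]
 [150 151 151 151 152 136 114  85  72  71  73  87 115 140 150 151 148 151
  151 151 150]
 [151 149 152 148 143 113  76  61  65  90 102 102 106 123 140 151 150 150
  153 150 150]
 [151 150 150 150 128  79  60  71  94 115 120 123 114 112 130 147 152 151
  151 149 152]
 [150 153 151 148 112  61  63  74 107 120 121 122 119 111 124 143 150 149
  151 150 150]
 [152 151 151 139 102  59  61  96 115 122 122 122 121 116 121 143 151 151
  153 152 152]
 [152 152 151 135 101  59  66 106 121 122 121 123 121 113 123 141 152 150
  149 150 152]
 [148 150 150 149 118  69  55 105 123 123 122 122 118 106 125 146 151 151
  152 151 150]
 [152 150 149 150 135  93  60  95 111 113 112 113 106 111 138 149 150 150
  152 151 151]
 [150 152 151 152 146 126  91  7
[... 1851 characters left out ...]
  56  57  59  59  63  60  61  61  59  57  59  60  61  58  59
   59  58  60]
 [ 63  58  59  59  60  62  59  62  59  60  59  58  58  63  60  61  60  57
   60  60  57]
 [ 58  60  62  57  60  58  60  59  57  57  60  57  59  59  56  61  56  58
   61  58  58]
 [ 60  59  57  58  57  58  55  58  59  62  60  60  59  59  57  59  61  61
   59  58  59]
 [ 62  61  62  59  61  62  59  61  56  59  56  61  60  58  61  60  62  59
   57  60  60]]
top0 (0.5723, -0.0216, 0.06) 231.21354439971964 191.26548885222002
top0 (0.5763, -0.0145, 0.06) 228.47020144778546 189.75709889473748
scene0 (0.5723, -0.0216, 0.06) 263.58471651294707 205.90753660106
scene0 (0.5763, -0.0145, 0.06) 263.6539790509615 207.45260404789545
```

View pics/c8.png

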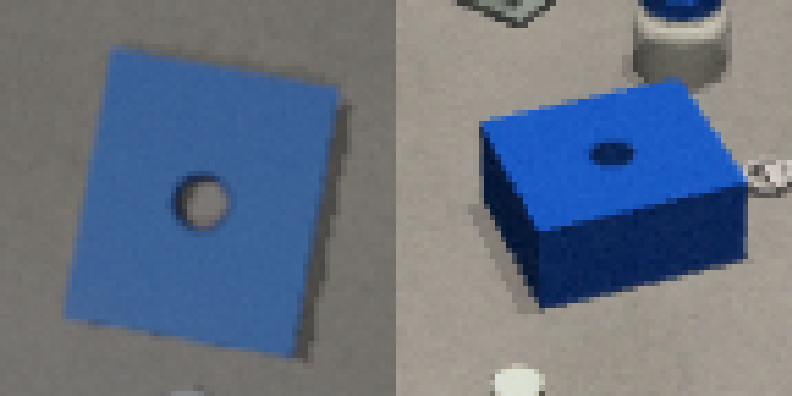

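Run:
```python
from h import *
ims=[]
for n,(r0,c0) in dict(top5=(150,180),scene5=(130,215)).items():
    a,d,c=load(f'pics/{n}.pkl')
    ims.append(cv2.resize(a[r0:r0+100,c0:c0+100],None,fx=4,fy=4,interpolation=cv2.INTER_NEAREST))
    P=cloud(d,c)
    T=np.array([.5717,-.0208]); th=np.radians(-10.5); X=np.array([np.cos(th),np.sin(th)]);Y=np.array([-X[1],X[0]])
    L=P[...,:2]-T; x=L@X; y=L@Y
    m=(abs(x)<.08)&(abs(y)<.04)&(P[...,2]>.142)&(P[...,2]<.16)
    l=[('foot',m)]
    m2=(abs(x)<.08)&(abs(y)<.04)&(P[...,2]>.168)&(P[...,2]<.186); l.append(('hous',m2))
    for k,q in l:
        if q.sum()>5:
            print(n,k,q.sum(),'x',x[q].min().round(4),x[q].max().round(4),'y',y[q].min().round(4),y[q].max().round(4),'z',np.median(P[...,2][q]).round(4))
            for s in(-1,1):
                w=q&(s*x>.045)
                if w.sum(): print('  side',s,w.sum(),'y',np.percentile(y[w],[2,98]).round(4),'xmax',np.percentile(s*x[w],[95,99]).round(4))
cv2.imwrite('pics/c9.png',np.hstack(ims)[:,:,::-1])
```

```text
scene5 foot 215 x -0.0599 0.061 y -0.0184 0.0268 z 0.1487
  side -1 36 y [-0.0124  0.0226] xmax [0.0584 0.0597]
  side 1 55 y [-0.0177  0.023 ] xmax [0.0606 0.061 ]
scene5 hous 141 x -0.0275 0.0471 y -0.032 0.0397 z 0.1739
  side 1 3 y [-0.0054  0.0176] xmax [0.047  0.0471]
```

View pics/c9.png

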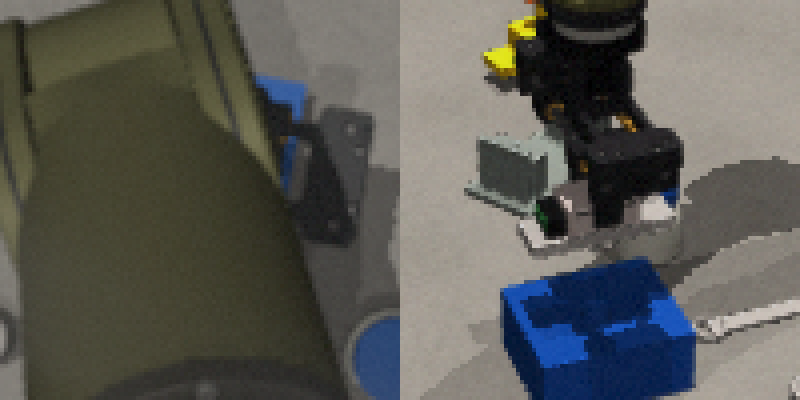

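Run:
```python
from h import *
for n,u,v in(('scene0',263.7,207.45),('top0',231.1,191.3)):
    a,d,c=load(f'pics/{n}.pkl'); P=cloud(d,c); 
    hsv=cv2.cvtColor(a,cv2.COLOR_RGB2HSV)
    ring=np.zeros(d.shape,bool); vv,uu=np.mgrid[:384,:512]; rr=np.hypot(uu-u,vv-v); ring=(rr>9)&(rr<13)
    print(n,'ring z',np.median(P[...,2][ring]),'mean pos',np.mean(P[ring],0))
    e,dd=ray(c,u,v); dm=np.median(d[ring&(abs(vv-v)<1.5)]); print('hole pt by depth',e+dd*dm)
    b=(abs(P[...,2])<.02)&(P[...,0]>.3)&(P[...,0]<.7)&(abs(P[...,1]+.1)<.3); print('bench z',np.median(P[...,2][b]))
    # block corners by colour (bright top face)
    if n=='scene0': m=(hsv[...,0]>100)&(hsv[...,0]<125)&(hsv[...,2]>150)&(hsv[...,1]>120)&(np.hypot(P[...,0]-.572,P[...,1]+.02)<.12)
    else: m=(hsv[...,0]>100)&(hsv[...,0]<125)&(hsv[...,1]>110)&(np.hypot(P[...,0]-.572,P[...,1]+.02)<.1)
    cs,_=cv2.findContours(m.astype(np.uint8),cv2.RETR_EXTERNAL,cv2.CHAIN_APPROX_NONE); q=max(cs,key=cv2.contourArea)
    w=onplane(c,q[:,0,0],q[:,0,1],.06); print(cv2.minAreaRect((w[:,:2]*1000).astype(np.float32)))
```

```text
scene0 ring z 0.05786501157610402 mean pos [ 0.57729431 -0.01321207  0.06259504]
hole pt by depth [ 0.57410996 -0.01786346  0.05681377]
bench z -0.001641452398413401
((575.2583618164062, -16.49877166748047), (108.50249481201172, 127.4918212890625), 79.30436706542969)
top0 ring z 0.05981020238844137 mean pos [ 0.57206089 -0.02148925  0.06304321]
hole pt by depth [ 0.57220141 -0.02132026  0.06027065]
bench z -0.0002413363927490364
((572.346435546875, -21.753265380859375), (108.98599243164062, 128.90028381347656), 79.41368103027344)
```

The views agree once I use depth: about (0.573, −0.0203) from the bias-corrected scene view and (0.572, −0.0216) from the top view. I'll aim for (0.5727, −0.021) and lower.

>>> arm_command(
  plan=[
    [0.03,0.015,0,0.001,0],
    [0.03,0.02,0,0,0],
    [0.03,0.015,0,0,0],
    [0.03,0.01,0,0,0],
    [0.03,0.006,0,0,0],
    [0.03,0.004,0,0,0],
    [0.03,0,0,0,0],
    [0.03,0,0,0,0],
  ],
)

```text
clock: 9.43
tool_pos: [0.5735, -0.0215, 0.0931]
eef_rot: [0.065, 0.704, -0.065, 0.704]
contact_force: [-0.1, -0.3, -7.3]
opening: 0.45
```

Run:
```python
from h import *
need([.5727,-.021,.0828],79.4)
snap('scene','scene6')
a,d,c=load('pics/scene6.pkl')
cv2.imwrite('pics/c10.png',cv2.resize(a[140:260,210:330],None,fx=5,fy=5,interpolation=cv2.INTER_NEAREST)[:600,:,::-1])
```

```text
t 9.43 tcp [ 0.5735 -0.0215  0.0931] yhead 79.4 zhead -10.6 xax [ 0.001  0.    -1.   ]
shift now-axes [ 0.0103  0.0003 -0.0009] roll 0.0 deg 0.0
shift rolled-axes [ 0.0103  0.0003 -0.0009]
F [-0.11 -0.26 -7.34] open 0.45 q [ 0.08  0.83 -0.2   1.84  0.32  0.5   1.04]
```

View pics/c10.png

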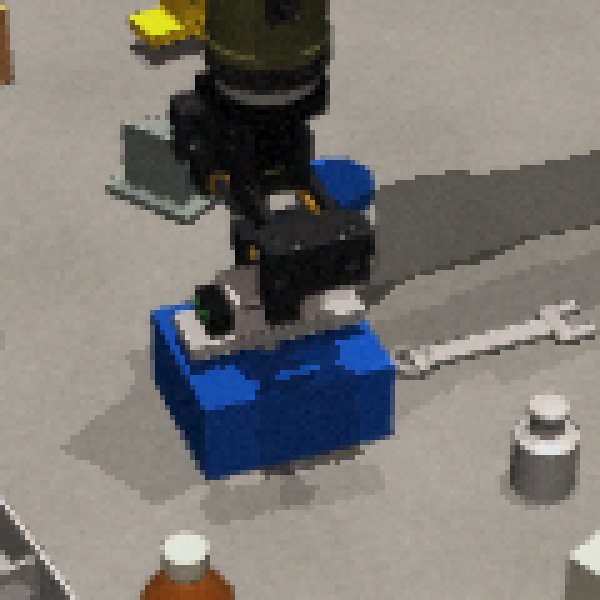

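No force change, and the tip is already below the pocket mouth, so it has entered. I'll lower slowly onto the face.

>>> arm_command(
  plan=[
    [0.03,0.004,0,0,0],
    [0.03,0.003,0,0,0],
    [0.03,0.001,0,0,0],
    [0.03,0.001,0,0,0],
    [0.03,0,0,0,0],
    [0.03,0,0,0,0],
  ],
)

```text
clock: 10.22
tool_pos: [0.5733, -0.0215, 0.0838]
eef_rot: [0.065, 0.704, -0.065, 0.704]
contact_force: [-0.8, 0.3, -7.6]
opening: 0.454
```

>>> arm_command(
  plan=[
    [0.03,0.001,0,0,0],
    [0.03,0,0,0,0],
    [0.03,0,0,0,0],
  ],
)

```text
clock: 10.6
tool_pos: [0.5733, -0.0215, 0.0828]
eef_rot: [0.065, 0.704, -0.065, 0.704]
contact_force: [1.0, 0.0, -5.2]
opening: 0.451
```

>>> arm_command(
  plan=[
    [0.03,0.0006,0,0,0],
    [0.03,0,0,0,0],
    [0.03,0,0,0,0],
  ],
)

```text
clock: 10.98
tool_pos: [0.5734, -0.0215, 0.0828]
eef_rot: [0.065, 0.704, -0.065, 0.704]
contact_force: [-2.9, -0.7, 6.5]
opening: 0.449
```

The foot is seated: upward force now shows and the height has stopped changing. Now I'll let go.

>>> arm_command(
  plan=[
    [0.06,0,0,0,0],
    [0.06,0,0,0,0],
    [0.07,0,0,0,0],
    [0.07,0,0,0,0],
    [0.07,-0.01,0,0,0],
    [0.07,-0.02,0,0,0],
    [0.07,-0.02,0,0,0],
    [0.07,0,0,0,0],
    [0.07,0,0,0,0],
  ],
)

```text
clock: 12.1
tool_pos: [0.5729, -0.0216, 0.1319]
eef_rot: [0.065, 0.704, -0.065, 0.704]
contact_force: [0.6, -0.0, 0.2]
opening: 0.793
```

Run:
```python
from h import *
need([.5727,-.021,.12],79.4)
snap('scene','scene7')
a,d,c=load('pics/scene7.pkl');P=cloud(d,c)
cv2.imwrite('pics/c11.png',cv2.resize(a[130:250,210:330],None,fx=5,fy=5,interpolation=cv2.INTER_NEAREST)[:600,:,::-1])
hsv=cv2.cvtColor(a,cv2.COLOR_RGB2HSV)
m=((hsv[...,0]>2)&(hsv[...,0]<22)&(hsv[...,1]>150)&(np.hypot(P[...,0]-.573,P[...,1]+.021)<.04)&(P[...,2]>.1))
print(m.sum(),P[m].mean(0) if m.any() else '',np.percentile(P[m][:,2],[0,10,90,100]) if m.any() else '')
```

```text
t 12.1 tcp [ 0.5729 -0.0216  0.1319] yhead 79.4 zhead -10.6 xax [-0. -0. -1.]
shift now-axes [ 0.0119  0.0005 -0.0003] roll 0.0 deg 0.0
shift rolled-axes [ 0.0119  0.0005 -0.0003]
F [ 0.58 -0.01  0.22] open 0.793 q [ 0.09  0.77 -0.23  1.82  0.29  0.59  1.06]
43 [ 0.58279797 -0.01096128  0.15931704] [0.12169481 0.12683577 0.22627595 0.29679368]
```

View pics/c11.png

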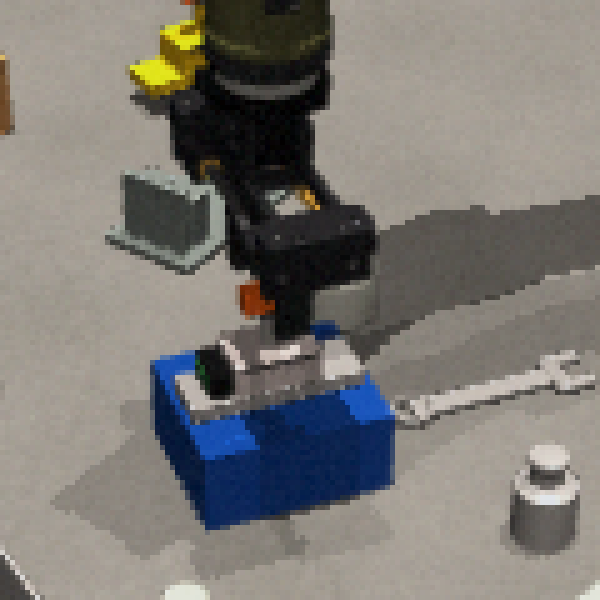

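The gauge stands flat on the blue block with the fingers clear and the knob still up and in line. Next I'll lower the fingertips around the knob and pinch it.

>>> arm_command(
  plan=[
    [0.07,0.007,0,0,0],
    [0.04,0,0,0,0],
    [0.03,0,0,0,0],
    [0.03,0,0,0,0],
    [0.005,0,0,0,0],
    [0.005,0,0,0,0],
    [0.005,0,0,0,0],
    [0.005,0,0,0,0],
    [0.005,0,0,0,0],
  ],
  force=20,
)

```text
clock: 13.28
tool_pos: [0.5733, -0.0216, 0.1252]
eef_rot: [0.065, 0.704, -0.065, 0.704]
contact_force: [-0.6, -0.0, 0.7]
opening: 0.154
```

Run:
```python
from h import *
need([.5733,-.0215,.11],79.4)
snap('scene','scene8')
a,d,c=load('pics/scene8.pkl');P=cloud(d,c)
cv2.imwrite('pics/c12.png',cv2.resize(a[130:250,210:330],None,fx=5,fy=5,interpolation=cv2.INTER_NEAREST)[:600,:,::-1])
```

```text
t 13.28 tcp [ 0.5733 -0.0216  0.1252] yhead 79.4 zhead -10.6 xax [ 0. -0. -1.]
shift now-axes [0.0152 0.0001 0.    ] roll 0.0 deg 0.0
shift rolled-axes [0.0152 0.0001 0.    ]
F [-0.64 -0.01  0.67] open 0.154 q [ 0.09  0.78 -0.23  1.82  0.3   0.57  1.06]
```

View pics/c12.png

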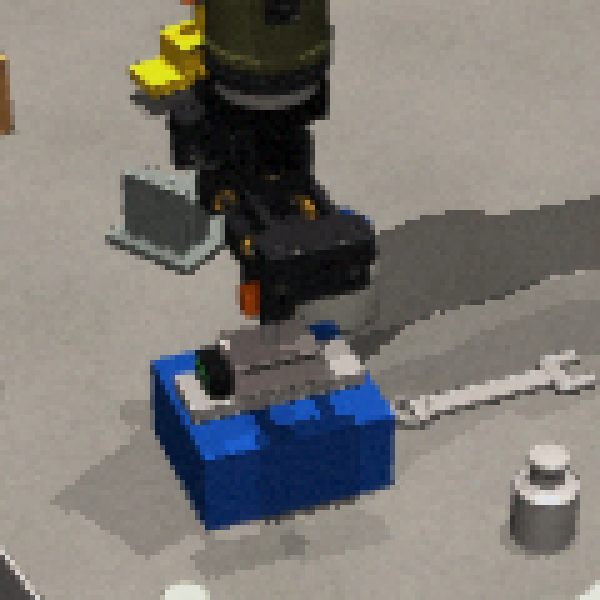

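The opening is 13.6 mm, so the knob is pinched. I'll lower the rod gently; I expect roughly 10–17 mm of travel.

>>> arm_command(
  plan=[
    [0.005,0.001,0,0,0],
    [0.005,0.001,0,0,0],
    [0.005,0.001,0,0,0],
    [0.005,0.001,0,0,0],
    [0.005,0.001,0,0,0],
    [0.005,0.001,0,0,0],
    [0.005,0.001,0,0,0],
    [0.005,0.0005,0,0,0],
    [0.005,0,0,0,0],
  ],
)

```text
clock: 14.45
tool_pos: [0.5732, -0.0216, 0.1175]
eef_rot: [0.065, 0.704, -0.065, 0.704]
contact_force: [-0.5, -1.1, -0.2]
opening: 0.158
```

>>> arm_command(
  plan=[
    [0.005,0.0005,0,0,0],
    [0.005,0.0005,0,0,0],
    [0.005,0,0,0,0],
  ],
)

```text
clock: 14.82
tool_pos: [0.5732, -0.0215, 0.1166]
eef_rot: [0.065, 0.704, -0.065, 0.704]
contact_force: [0.4, -1.2, 1.2]
opening: 0.156
```

>>> arm_command(
  plan=[
    [0.005,0.0005,0,0,0],
    [0.005,0.0005,0,0,0],
    [0.005,0,0,0,0],
  ],
)

```text
clock: 15.2
tool_pos: [0.5732, -0.0215, 0.1156]
eef_rot: [0.065, 0.704, -0.065, 0.704]
contact_force: [0.8, -0.5, 0.9]
opening: 0.157
```

>>> arm_command(
  plan=[
    [0.005,0.0005,0,0,0],
    [0.005,0.0005,0,0,0],
    [0.005,0,0,0,0],
  ],
)

```text
clock: 15.58
tool_pos: [0.5732, -0.0215, 0.1145]
eef_rot: [0.065, 0.704, -0.065, 0.704]
contact_force: [0.4, -1.6, 0.5]
opening: 0.158
```

>>> arm_command(
  plan=[
    [0.005,0.0005,0,0,0],
    [0.005,0.0005,0,0,0],
    [0.005,0,0,0,0],
  ],
)

```text
clock: 15.95
tool_pos: [0.5732, -0.0215, 0.1136]
eef_rot: [0.065, 0.704, -0.065, 0.704]
contact_force: [-0.1, -1.1, 2.2]
opening: 0.159
```

>>> arm_command(
  plan=[
    [0.005,0.0005,0,0,0],
    [0.005,0.0005,0,0,0],
    [0.005,0,0,0,0],
  ],
)

```text
clock: 16.32
tool_pos: [0.5733, -0.0215, 0.1135]
eef_rot: [0.065, 0.704, -0.065, 0.704]
contact_force: [-1.3, -0.7, 9.0]
opening: 0.158
```

The height stalled at 0.1135 and the force rose to 9 N, so the rod has bottomed about 32 mm below the face. I'll hold it there for two seconds.

>>> arm_command(
  plan=[
    [0.005,0,0,0,0],
    [0.005,0,0,0,0],
    [0.005,0,0,0,0],
    [0.005,0,0,0,0],
    [0.005,0,0,0,0],
    [0.005,0,0,0,0],
    [0.005,0,0,0,0],
    [0.005,0,0,0,0],
  ],
)

```text
clock: 17.32
tool_pos: [0.5733, -0.0215, 0.1135]
eef_rot: [0.065, 0.704, -0.065, 0.704]
contact_force: [-1.3, -0.7, 9.7]
opening: 0.155
```

Run:
```python
from h import *
need([.5733,-.0215,.1135],79.4)
snap('scene','scene9')
a,d,c=load('pics/scene9.pkl');P=cloud(d,c)
b,_,_=load('pics/scene8.pkl')
f=lambda q:cv2.resize(q[155:225,225:295],None,fx=5.5,fy=5.5,interpolation=cv2.INTER_NEAREST)[:,:,::-1]
cv2.imwrite('pics/c13.png',np.hstack([f(b),f(a)]))
```

```text
t 17.32 tcp [ 0.5733 -0.0215  0.1135] yhead 79.4 zhead -10.6 xax [ 0.001 -0.    -1.   ]
shift now-axes [-0.  0.  0.] roll 0.0 deg 0.0
shift rolled-axes [-0.  0.  0.]
F [-1.27 -0.74  9.73] open 0.155 q [ 0.08  0.8  -0.22  1.83  0.31  0.55  1.05]
```

View pics/c13.png

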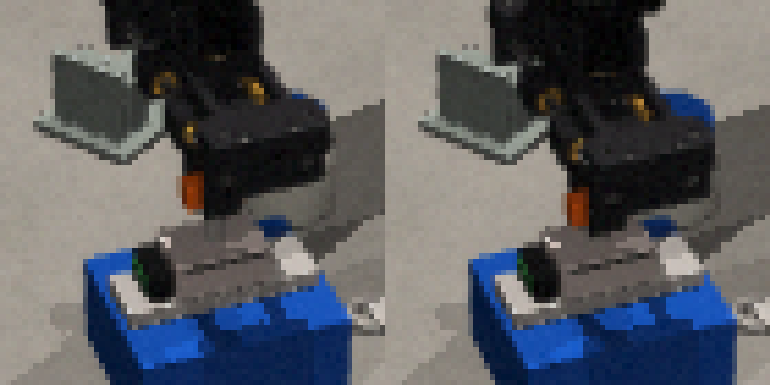

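Comparing before and after, the knob moved down with the fingertips with no slip, and the foot stays flat. I'll hold a little longer and then turn.

>>> arm_command(
  plan=[
    [0.005,0,0,0,0],
    [0.005,0,0,0,0],
    [0.005,0,0,0,0],
    [0.005,0,0,0,0],
    [0.005,0,0,0,0],
    [0.005,0,0,0,0],
    [0.005,0,0,0,0],
    [0.005,0,0,0,0],
    [0.005,0,0,0,0],
    [0.005,0,0,0,0],
  ],
)

```text
clock: 18.62
tool_pos: [0.5733, -0.0215, 0.1135]
eef_rot: [0.065, 0.704, -0.065, 0.704]
contact_force: [-2.0, -0.5, 9.0]
opening: 0.159
```

>>> arm_command(
  plan=[
    [0.005,0,0,0,0.05],
    [0.005,0,0,0,0.05],
    [0.005,0,0,0,0.05],
    [0.005,0,0,0,0.05],
    [0.005,0,0,0,0],
  ],
)

```text
clock: 19.25
tool_pos: [0.5733, -0.0217, 0.1135]
eef_rot: [0.135, 0.694, -0.136, 0.694]
contact_force: [-2.5, -1.4, 9.8]
opening: 0.16
```

The turn is clockwise (heading 79° to 68°) and the force is steady. Continuing.

>>> arm_command(
  plan=[
    [0.005,0,0,0,0.08],
    [0.005,0,0,0,0.08],
    [0.005,0,0,0,0.08],
    [0.005,0,0,0,0.08],
    [0.005,0,0,0,0.08],
    [0.005,0,0,0,0],
  ],
)

```text
clock: 20.0
tool_pos: [0.5731, -0.022, 0.1135]
eef_rot: [0.271, 0.653, -0.271, 0.653]
contact_force: [-2.2, -1.3, 9.6]
opening: 0.155
```

>>> arm_command(
  plan=[
    [0.005,0,0,0,0.08],
    [0.005,0,0,0,0.08],
    [0.005,0,0,0,0.08],
    [0.005,0,0,0,0.08],
    [0.005,0,0,0,0.08],
    [0.005,0,0,0,0],
  ],
)

```text
clock: 20.75
tool_pos: [0.5728, -0.0221, 0.1135]
eef_rot: [0.395, 0.586, -0.395, 0.586]
contact_force: [-2.3, -0.8, 10.6]
opening: 0.158
```

>>> arm_command(
  plan=[
    [0.005,0,0,0,0.08],
    [0.005,0,0,0,0.08],
    [0.005,0,0,0,0.08],
    [0.005,0,0,0,0.08],
    [0.005,0,0,0,0.08],
    [0.005,0,0,0,0],
  ],
)

```text
clock: 21.5
tool_pos: [0.5726, -0.0221, 0.1135]
eef_rot: [-0.503, -0.496, 0.504, -0.496]
contact_force: [-3.2, -1.4, 11.6]
opening: 0.159
```

Run:
```python
from h import *
need([.5733,-.0215,.1135],-10.6)
snap('scene','scene10')
a,d,c=load('pics/scene10.pkl')
cv2.imwrite('pics/c14.png',cv2.resize(a[140:240,215:315],None,fx=6,fy=6,interpolation=cv2.INTER_NEAREST)[:,:,::-1])
```

```text
t 21.5 tcp [ 0.5726 -0.0221  0.1135] yhead -0.9 zhead -90.9 xax [-0.001 -0.001 -1.   ]
shift now-axes [-0.      0.0007 -0.0006] roll 0.17 deg 9.7
shift rolled-axes [-0.      0.0006 -0.0008]
F [-3.18 -1.42 11.62] open 0.159 q [-0.13  0.81  0.14  1.84 -0.21  0.51  0.14]
```

View pics/c14.png

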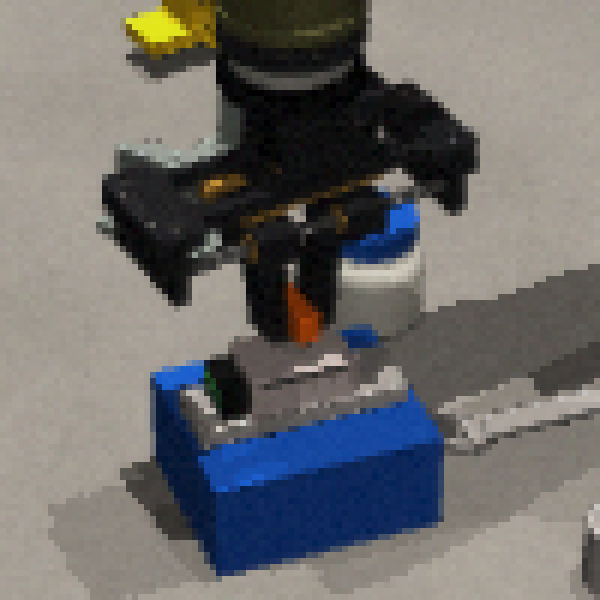

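The knob has turned and the foot is still flat and aligned with the block. I'll finish the last 0.17 rad.

>>> arm_command(
  plan=[
    [0.005,0,0,0,0.06],
    [0.005,0,0,0,0.06],
    [0.005,0,0,0,0.05],
    [0.005,0,0,0,0],
    [0.005,0,0,0,0],
    [0.005,0,0,0,0],
  ],
)

```text
clock: 22.3
tool_pos: [0.5724, -0.0221, 0.1135]
eef_rot: [-0.544, -0.452, 0.544, -0.452]
contact_force: [-3.3, -2.6, 11.3]
opening: 0.159
```

>>> arm_command(
  plan=[
    [0.03,0,0,0,0],
    [0.05,0,0,0,0],
    [0.06,0,0,0,0],
    [0.06,0,0,0,0],
    [0.06,-0.01,0,0,0],
    [0.06,-0.03,0,0,0],
    [0.06,-0.05,0,0,0],
    [0.06,-0.05,0,0,0],
    [0.06,-0.03,0,0,0],
    [0.06,0,0,0,0],
  ],
)

```text
clock: 23.55
tool_pos: [0.5747, -0.0218, 0.2857]
eef_rot: [0.546, 0.451, -0.542, 0.453]
contact_force: [-0.9, -0.5, -0.0]
opening: 0.679
```

Run:
```python
from h import *
need([.45,.15,.3],-10.6)
snap('scene','scene11')
a,d,c=load('pics/scene11.pkl')
cv2.imwrite('pics/c15.png',cv2.resize(a[140:240,215:315],None,fx=6,fy=6,interpolation=cv2.INTER_NEAREST)[:,:,::-1])
```

```text
t 23.55 tcp [ 0.5747 -0.0218  0.2857] yhead -10.6 zhead -100.6 xax [ 0.006  0.    -1.   ]
shift now-axes [-0.015  -0.154  -0.1461] roll 0.001 deg 0.0
shift rolled-axes [-0.015  -0.1541 -0.146 ]
F [-0.92 -0.47 -0.03] open 0.679 q [-0.21  0.58  0.29  1.68 -0.2   0.9  -0.03]
```

View pics/c15.png

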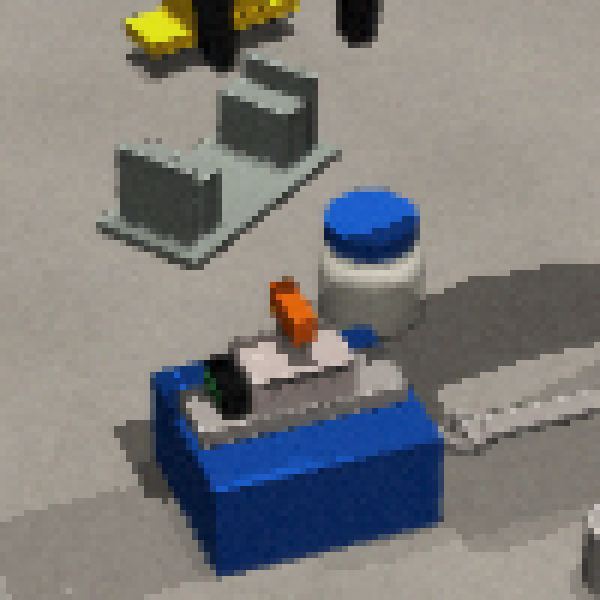

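The knob stands square across the gauge. I'll clear the top view for a final check.

>>> arm_command(
  plan=[
    [0.06,0,-0.03,-0.05,0],
    [0.06,0,-0.03,-0.05,0],
    [0.06,0,-0.03,-0.05,0],
    [0.06,0,-0.03,-0.05,0],
    [0.06,0,-0.03,-0.05,0],
    [0.06,0,-0.03,-0.05,0],
    [0.06,0,0,0,0],
    [0.06,0,0,0,0],
  ],
)

```text
clock: 24.6
tool_pos: [0.4507, 0.3053, 0.2816]
eef_rot: [-0.543, -0.452, 0.545, -0.452]
contact_force: [-0.3, -0.4, -0.1]
opening: 0.681
```

Run:
```python
from h import *
need([.45,.15,.3],-10.6)
a,d,c=snap('top','top12'); P=cloud(d,c); hsv=cv2.cvtColor(a,cv2.COLOR_RGB2HSV)
cv2.imwrite('pics/c16.png',cv2.resize(a[100:300,110:370],None,fx=3,fy=3,interpolation=cv2.INTER_NEAREST)[:,:,::-1])
near=np.hypot(P[...,0]-.573,P[...,1]+.021)<.075
m=near&(hsv[...,0]>4)&(hsv[...,0]<22)&(hsv[...,1]>150)&(P[...,2]>.11); Q=P[m]
print('knob',m.sum(),cv2.minAreaRect((Q[:,:2]*1000).astype(np.float32)),np.percentile(Q[:,2],[50,90]))
m=near&(P[...,2]>.089)&(P[...,2]<.107)&~((hsv[...,1]>110)); Q=P[m]; print('housing',cv2.minAreaRect((Q[:,:2]*1000).astype(np.float32)),np.median(Q[:,2]))
m=near&(P[...,2]>.066)&(P[...,2]<.08)&(hsv[...,1]<90); Q=P[m]; print('foot',m.sum(),cv2.minAreaRect((Q[:,:2]*1000).astype(np.float32)))
A=np.c_[Q[:,:2]-Q[:,:2].mean(0),np.ones(len(Q))]; print('tilt',np.linalg.lstsq(A,Q[:,2],rcond=None)[0])
```

```text
t 24.6 tcp [0.4507 0.3053 0.2816] yhead -10.5 zhead -100.5 xax [-0.001 -0.002 -1.   ]
shift now-axes [-0.018   0.0277  0.1529] roll 0.001 deg 0.1
shift rolled-axes [-0.018   0.0279  0.1529]
F [-0.32 -0.43 -0.11] open 0.681 q [-0.88  0.55  0.32  1.77 -0.22  0.86 -0.64]
knob 34 ((560.253173828125, -44.11159133911133), (82.97075653076172, 18.7642879486084), 61.701805114746094) [0.13094855 0.13392767]
housing ((581.8373413085938, -23.101837158203125), (40.3987922668457, 76.98616027832031), 79.56060028076172) 0.09695316433265155
foot 265 ((573.4151611328125, -21.580181121826172), (39.229026794433594, 119.94924926757812), 79.63006591796875)
tilt [ 3.94560673e-06 -7.37109020e-04  7.18630408e-02]
```

View pics/c16.png

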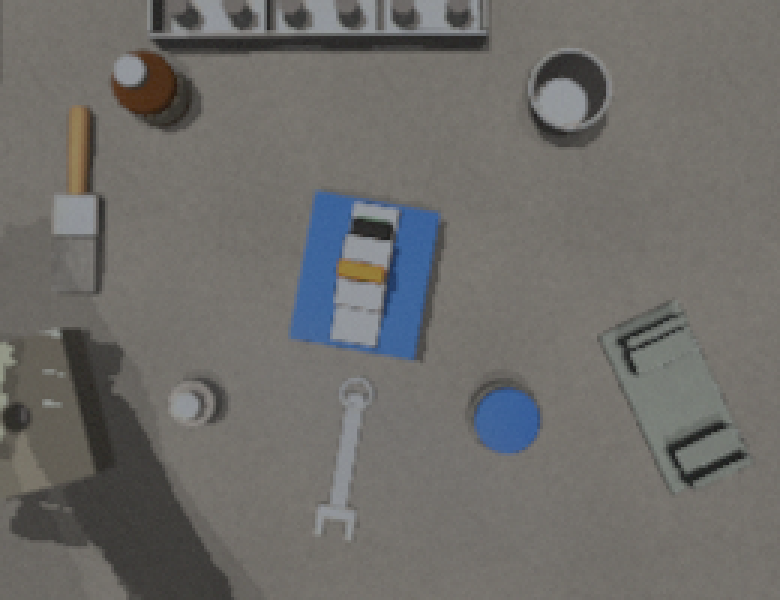

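The top view shows the gauge flat on the blue block, with the foot centred at (0.5734, −0.0216) about 1 mm from the pocket centre and no measurable tilt. The knob lies square across, and nothing else on the bench looks displaced. Handing in.

```bash
python3 -c "
from plant import r
print(r.finish_job())"
```

```text
the job is handed in; nothing more can be done
None
```

The gauge is standing locked on the blue block with its rod bottomed in the pocket. I handed the job in at about 24.6 s of the 61 s allowed; the system gives no verdict.

**What I did:**
- **Grip on the housing:** I held it with the fingertips 23 mm above the foot's underside instead of putting the grasp point at 28 mm. At 28 mm the gripper's body would have pushed the knob down.
- **Placing:** I turned the gauge 35° to line up with the block, lowered it into the pocket and let go.
- **Bottoming the rod:** I pinched the knob and lowered it about 12 mm until the tool felt roughly 9 N. I held that for just over 2 s, then turned the knob 1.57 rad clockwise without lifting it. The force stayed between 9 and 12 N.

**Last checks:**
- **Position:** the foot is about 1 mm from the measured pocket centre and its top face reads 0.072 m, as expected for sitting flat. The tilt is under 0.001 rad.
- **Rod:** the knob's top is at about 0.131 m, which puts the rod tip about 33 mm below the block's face. That matches the pocket floor seen in the depth picture (about 0.027 m).
- **Lock:** the knob looks square across the gauge in both camera views.
- **Surroundings:** the arm is clear and the other things look undisturbed; I judged both by eye from the pictures.

**What disagreed:**
- **Pocket centre:** the two cameras first differed by 8 mm on it. After I corrected the scene camera's roughly 2 mm height offset using depth, they agreed to about 1.5 mm.
- **Knob angle:** the final automatic fit was spoiled by stray depth points, so the angle rests on the pictures and the commanded turn.

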